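# Seat the routing template and rock out the setting block

### The arm

A 6-joint arm with a two-finger parallel gripper is mounted at the origin on the work surface. World frame = base frame: x ahead of the robot, y to its left, z up, the work surface at z = 0. Lengths are in m, angles in rad, forces in N, time in s.
With the tool pointing down it reaches from about 0.325 to 0.85 m from the base axis. Payload 4.4 kg.
Tool frame: the origin (TCP) lies on the centre line of the jaws, within the pads' length; the fingertips stand finger_overhang ahead of it and the grasp point (between the pads) lies 5 mm behind it (finger_overhang is the distance from the TCP to the fingertips, in m); z points along the fingers, y is the line along which they close (so a half turn about z gives the same grasp; the last joint's range is limited). The gripper opens to 94 mm and grips with 3 to 60 N. Pads are 16 mm wide; open, the fingers measure 119 mm over their backs; the gripper's body (75 mm by 177 mm) begins 78 mm behind the grasp point.
Start: joints at [1.135, 0.207, 1.542, -0, 1.393, -0.15], TCP at [0.162, 0.552, 0.219] pointing down, gripper open.
Joint ranges: [-2.73, 2.73], [-0.86, 2.22], [0.23, 2.46], [-1.11, 4.25], [0.08, 2.63], [-2.82, 2.82]. Speed limits (rad/s): [2.79, 2.79, 3.14, 3.14, 3.14, 3.14].

### API

Orientations are given as a rotation vector (axis times angle).
In Python, from bench import get_state, get_image, calibration, job_done, cut_out, finger_overhang gives the robot as it stands.
- The arm moves only by the tool play_rows, never from a script. Its argument "deltas" is a list of rows, each an object with "gripper": the gripper's target within -1 to 1 (fully open at 1, half-way at 0, shut at -1); "dp": the shift along the world's x, y, z in mm, a list of three; "roll": the turn about the world's z in degrees. A call has 1 to 20 rows; each row shifts and turns the commanded pose from where the row before left it; what a row does not reach is not made up. A row lasts 1/8 s, in which the tool goes at most 62.5 mm and 10.7 degrees, less where a joint would pass 70% of its speed; a pose out of reach is approached as far as the arm can. A call with a gripper value outside its range is refused whole. The fingers move at their own pace and stop on an object; "force" is the grip in N (left out, the last holds). Time passes only in rows, so rows that do not move let the fingers close. It gives the time, the measured TCP pose, the force, the opening and the grip force at its end, in the units of the state.
- get_state(): the state, without advancing time (a new reading comes with each control period).
- get_image(name): name is "side" or "top"; returns the picture (400x640x3 uint8, red, green, blue); there is no depth.
- calibration(name): a dict with "fx", "fy", "cx", "cy" (pixels), "k1" (the pictures are not rectified: a ray, as slopes to the right and down, at radius r is drawn at 1 + k1 r^2 times it, then the intrinsics apply), "eye" and "orientation" of the camera in the world. Camera axes: x right, y down, z forward; pixel columns grow to the right and rows downward; lengths in m; the calibration is good to about 2 mm. A picture is of the moment at which its call begins. calibration takes no time and is no camera call.
- job_done(): hands the job in; it is judged then, once.
Trained networks look in the newest picture that a camera, given by its name, has taken for a name from the list of things; names that differ only in an ending like _2 or _b are one class to them, and where a whole thing is asked for, a point or a joint stands for the part that bears it (a point fixed in the world has none). Each returns a list of dicts, best first, with "score" (0 to 1); they miss things now and then, are a little off and sometimes report something else, mostly with a low value. They report only what shows in the picture. A call takes as long as a camera call. They do not tell look-alikes from the thing itself.
- cut_out(camera, target): "pixels" (400x640 bool, what is visible of it) and "xy" ([column, row] in pixels, amid what is visible of it).
The state is a dict: "time": time; "joint_pos": joint angles; "qvel": joint speeds; "effort": joint torques, N m; "eef_pos": TCP position; "tcp_rot": TCP orientation; "wrist_force": force on the tool from outside, world axes, zero at the start; "ft_torque": the same for the moment, N m; "gripper_width": opening from 0.0 (shut) to 1.0 (fully open); "grasp_force": force on a finger pad.
Only numpy, scipy, OpenCV 4.12 (cv2) and the standard library are available. Lean on these libraries where they do the work, as an engineer would, in place of code of your own. Each camera call takes 0.05 s, during which the arm holds its last target. There are 200 camera calls.

### The job

On the routing jig the grey template is still propped up on its spring catch at one end: press that end down until it snaps in and the template lies flat on the rail. Then take hold of the upright hardwood setting block that stands through the template's window and is stuck in the mortise, rock it from side to side along the rail, leaning it clearly both ways, swing after swing while drawing it gently up a little at a time and never yanking it, until it comes free. Finish while still holding it in the gripper, upright and still, just above the window with its foot one to three centimetres clear of the template and touching nothing, the template still flat, and leave everything else on the bench where it is.

Things in the scene. Friction and masses are not known exactly. Their poses are not given: they have to be found in the camera images.
- jig: fixed routing jig on the bench, turned by up to 0.4 rad: plywood base board 280 x 460 x 18 mm carrying a pine rail 95 x 420 x 45 mm, top face 63 mm above the bench. Origin on the bench below the mortise's middle; z up, x across the rail away from the robot, y along the rail. Toggle clamps hold the rail ends at y = -192 and 185 mm, up to 55 mm above the rail top
- mortise (a point): middle of the mortise's mouth, in the rail's top face (63 mm above the bench), axes as the jig's. The mortise is 14 mm wide (x), 33 mm long (y), 30 mm deep; a springy wall pinches the block across x with about 20 N, along y there are 5 mm of play
- catch_tip (a point): tip of the sloped steel spring catch, 107 mm from the mortise towards the jig's -y and 12.5 mm above the rail top. Behind it (y = -126 to -165 mm) is its aluminium housing, 31 mm above the rail top
- end_stop (a point): top middle of the dark wooden end stop that the template's other end butts against, 121 mm from the mortise towards +y, 16 mm above the rail top, 22 mm long. Dark guides either side of the rail at y = 20 to 115 mm stand 14 mm above the rail top
- template: loose grey plate 95 x 220 x 10 mm with a window 22 x 48 mm in its middle; origin at the centre of its underside, y along its length, z through it. Its -y end starts on the catch, about 20 mm too high; a push of 8 to 20 N straight down near that end snaps it under the catch, which then keeps it flat, its top 10 mm above the rail top
- template_catch_end (a point): point on the template's top face, on its middle line, 70 mm from the centre towards the catch: a good place to press
- template_stop_end (a point): point on the template's top face, on its middle line, 70 mm from the centre towards the end stop
- block: loose dark hardwood setting block upright in the mortise, 14 (x) x 28 (y) x 95 mm tall, 40 g; origin at the centre of its foot, 27 to 30 mm below the rail top at the start, z up. Pulled straight it sticks with 20 to 30 N; while rocked about x (top along y) it rises easily. Fully in it can lean 0.15 rad each way, turning about the middle of the depth still in the mortise
- block_foot (a point): centre of the block's foot (its origin)
- block_top (a point): centre of the block's top face, 95 mm above its foot
- spare_block: spare hardwood packing block, 24 x 110 x 18 mm, lying on the base board on the robot's side of the rail, long axis y; origin at the centre of its underside. Leave alone
- pencil: pencil, 150 mm long, 8 mm thick, lying on the base board on the robot's side of the rail, along its y axis; origin at the centre of its underside. Leave alone
- chisel: bench chisel 250 mm long with a turned wooden handle (29 mm thick), lying on the base board on the robot's side of the rail, along its y axis; origin under its middle. Leave alone
- mallet: joiner's wooden mallet, head 85 x 130 x 62 mm, handle along its y axis, lying on the bench left of the jig; origin on the bench under the handle, 150 mm from the head's centre. Leave alone
- glue_bottle: white glue bottle with an orange nozzle, 64 mm across, 190 mm tall, standing on the bench; origin at the centre of its underside. Leave alone
- try_square: try square lying on the bench, dark wooden stock 22 x 130 x 16 mm (along its y, origin under its centre) and steel blade 200 mm towards its +x. Leave alone
- tape_measure: tape measure in a case 70 x 36 x 66 mm, standing on the bench; origin at the centre of its underside. Leave alone
Mind the look-alikes: they are no part of the job. What is shaped like the block but pink is not meant. Several things have the shape of the template; the one meant has the colours described above.

How it is judged:
By the outcome, as a careful person would: the job done as asked, in the order asked, and still so for the second after the job is handed in, while the arm keeps its last pose, push and grip.
It also fails if it takes over 51 s, if anything falls off the work surface, if the arm or the gripper's body presses on something with over 40 N, if the wrist force passes 120 N, or if a joint passes its speed limit or range.

## Working session

There is one attempt and no reset: what is moved stays moved. The work goes in short steps, Python scripts to look and compute and a tool call to move; the robot and the scene stay as the last step left them, time stands still between calls to the robot, and variables do not carry over. Pictures are saved under pics/ and viewed, at most 10 in all, crops included, and the job is handed in when it is done.

Besides the shell and the picture viewer there is one more tool, called in YAML: its name, and indented under it one key for each argument. play_rows: Moves the arm, as the interface text tells. Its arguments: {"type":"object","properties":{"deltas":{"type":"array"},"force":{"type":"number"}},"required":["deltas"]}

```bash
mkdir -p pics
cat > h.py <<'E'
import numpy as np, cv2
from bench import *
from scipy.spatial.transform import Rotation as R
def cam(n):
    c=calibration(n); o=np.array(c["orientation"],float)
    M=o if o.shape==(3,3) else (R.from_rotvec(o).as_matrix() if o.size==3 else None)
    return c,M,np.array(c["eye"])
def ray(n,px):
    c,M,e=cam(n); d=np.array([(px[0]-c["cx"])/c["fx"],(px[1]-c["cy"])/c["fy"]])
    u=d.copy()
    for _ in range(20): u=d/(1+c["k1"]*(u@u))
    return e,M@np.array([u[0],u[1],1])
def onz(n,px,z):
    e,d=ray(n,px); return e+d*(z-e[2])/d[2]
def proj(n,p):
    c,M,e=cam(n); q=M.T@(np.array(p)-e); u=q[:2]/q[2]; u=u*(1+c["k1"]*(u@u))
    return np.array([c["fx"]*u[0]+c["cx"],c["fy"]*u[1]+c["cy"]])
def tri(p1,p2):
    e1,d1=ray("top",p1); e2,d2=ray("side",p2)
    A=np.stack([d1,-d2],1); s=np.linalg.lstsq(A,e2-e1,rcond=None)[0]
    a,b=e1+s[0]*d1,e2+s[1]*d2; return (a+b)/2,np.linalg.norm(a-b)
def save(n,f):
    im=get_image(n); cv2.imwrite("pics/"+f,im[:,:,::-1]); return im
E
python3 - <<'E'
from h import *
for n in("top","side"):
    print(calibration(n)); save(n,n+"0.png")
    for t in("template","block","jig","catch_tip","end_stop","mortise","block_top","template_catch_end","template_stop_end"):
        print(n,t,[(round(d["score"],2),np.round(d["xy"]).tolist(),int(d["pixels"].sum())) for d in cut_out(n,t)])
print(finger_overhang, get_state())
E
```

```text
{'fx': 511.2518730280649, 'fy': 511.2518730280649, 'cx': 320.67988409672205, 'cy': 201.91613937786624, 'k1': -0.1653854707893201, 'eye': array([0.37008036, 0.01336482, 1.96515096]), 'orientation': array([-2.17499081,  2.19890975, -0.04378696])}
top template [(0.59, [333.0, 169.0], 1502), (0.59, [420.0, 240.0], 1381), (0.37, [337.0, 184.0], 6526)]
top block [(0.4, [336.0, 168.0], 50)]
top jig [(0.7, [340.0, 179.0], 7063), (0.31, [352.0, 205.0], 373)]
top catch_tip [(0.62, [340.0, 179.0], 6878), (0.6, [350.0, 203.0], 409)]
top end_stop [(0.6, [339.0, 180.0], 6739)]
top mortise [(0.55, [336.0, 185.0], 6537)]
top block_top [(0.6, [336.0, 166.0], 40)]
top template_catch_end [(0.82, [416.0, 239.0], 1415), (0.69, [332.0, 170.0], 1486), (0.63, [355.0, 202.0], 313)]
top template_stop_end [(0.95, [335.0, 169.0], 1443), (0.6, [417.0, 245.0], 1311)]
{'fx': 372.5568082019226, 'fy': 372.5568082019226, 'cx': 323.02569982270455, 'cy': 205.39059038038855, 'k1': -0.003029602805077166, 'eye': array([-0.06547874, -0.65208917,  0.88679528]), 'orientation': array([-2.16930639,  0.80592495, -0.35387954])}

[... 667 characters left out ...]
231.0], 6701)]
0.014 {'time': 1.0, 'joint_pos': array([ 1.13451029e+00,  2.06579150e-01,  1.54148193e+00, -7.11220450e-06,
        1.39350995e+00, -1.50507113e-01]), 'qvel': array([-0.00090588,  0.00025467, -0.00011588, -0.0012829 , -0.00145744,
       -0.00061635]), 'effort': array([-1.15463295e-04, -3.70903480e+01, -2.81760889e+01,  6.98249205e-02,
        2.75324285e-02,  7.17936729e-06]), 'eef_pos': array([0.16211604, 0.55168238, 0.21946711]), 'tcp_rot': array([4.47370678e-01, 3.10956307e+00, 2.93366536e-05]), 'wrist_force': array([-0.42624529, -0.63274485, -0.15493183]), 'ft_torque': array([ 0.0013602 , -0.03237834,  0.04143282]), 'grasp_force': 0.0, 'gripper_width': 1.0028043554803259}
```

Run:
```python
import cv2
a=cv2.imread("pics/top0.png")[100:280,220:460]; b=cv2.imread("pics/side0.png")[130:370,240:520]
cv2.imwrite("pics/topc.png",cv2.resize(a,None,fx=3.3,fy=3.3,interpolation=3))
cv2.imwrite("pics/sidec.png",cv2.resize(b,None,fx=2.5,fy=2.5,interpolation=3))
```

```text
(no output)
```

View pics/topc.png

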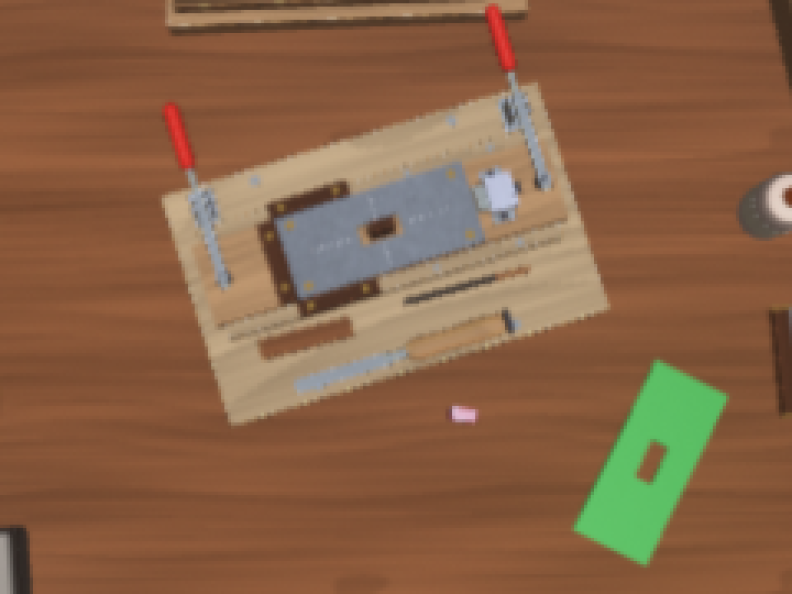

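View pics/sidec.png

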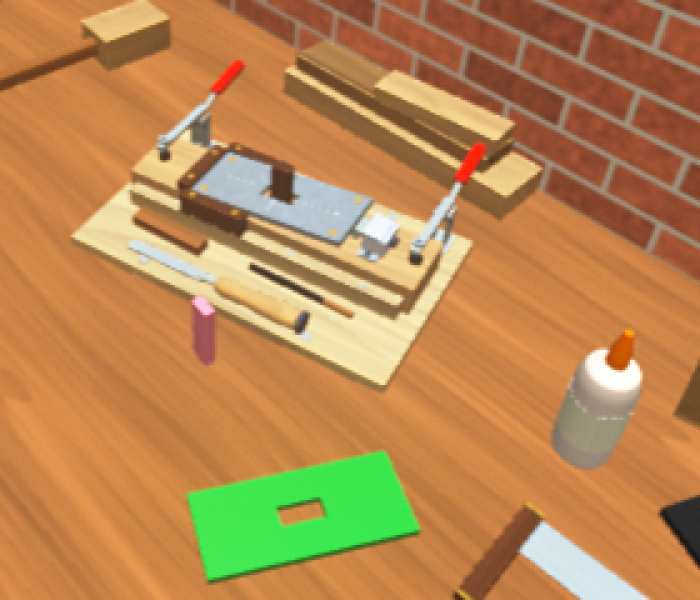

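The grey template lies on the rail at top (335,169) and side (357,212). The green plate at top (418,241) is a look-alike. The dark block stands in the grey window at top (335,168) and side (352,204); the pink one at top (360,225) and side (321,262) is a decoy. The catch housing is at top (370,157), on the right, which is the jig's -y end.

Run:
```python
from h import *
# board corners z=.018
C=[np.array(p)/3.3+[220,100] for p in [(163,197),(538,84),(608,308),(232,423)]]
P=np.array([onz("top",c,.018) for c in C]); print(P.round(4)); 
print([np.linalg.norm(P[i]-P[(i+1)%4]).round(4) for i in range(4)], P.mean(0))
y=(P[0]-P[1])+(P[3]-P[2]); print("yaw board",np.arctan2(-y[0],y[1]))
get_image("top");t=[d for d in cut_out("top","template_stop_end") if abs(d["xy"][0]-335)<12][0]
get_image("side");ts=[d for d in cut_out("side","template_stop_end") if abs(d["xy"][1]-211)<12][0]
m=t["pixels"].astype(np.uint8); r=cv2.minAreaRect(cv2.findNonZero(m)); b=cv2.boxPoints(r)
W=np.array([onz("top",c,.081) for c in b]); print("templ",W.round(4),W.mean(0)[:2].round(4),[np.linalg.norm(W[i]-W[(i+1)%4]).round(3) for i in range(4)])
e=[W[1]-W[0],W[2]-W[1]]; e=max(e,key=np.linalg.norm); e*=np.sign(e[1]); print("yaw t",np.arctan2(-e[0],e[1]))
bt=cut_out("top","block_top");bs=cut_out("side","block_top")
bt=[d for d in bt if d["xy"][1]<190 ]; bs=[d for d in bs if d["xy"][1]<230]
for d in bt: print("bt",d["xy"],onz("top",d["xy"],.11), cv2.boundingRect(d["pixels"].astype(np.uint8)))
for d in bs:
  ys,xs=np.nonzero(d["pixels"]); print("bs",d["xy"],ys.min(),ys.max(),xs.min(),xs.max())
```

```text
[[ 0.6409  0.2362  0.018 ]
 [ 0.7691 -0.2035  0.018 ]
 [ 0.5053 -0.2796  0.018 ]
 [ 0.3771  0.1573  0.018 ]]
[np.float64(0.4579), np.float64(0.2746), np.float64(0.4553), np.float64(0.2754)] [ 0.57307239 -0.02238891  0.018     ]
yaw board 0.284492562527095
templ [[ 0.6113  0.1053  0.081 ]
 [ 0.6715 -0.1082  0.081 ]
 [ 0.5784 -0.1336  0.081 ]
 [ 0.5185  0.0791  0.081 ]] [ 0.5949 -0.0143] [np.float64(0.222), np.float64(0.097), np.float64(0.221), np.float64(0.096)]
yaw t 0.2751305567812995
```

Run:
```python
from h import *
from itertools import product
yaw=.28; Rz=R.from_euler('z',yaw).as_matrix(); m=np.array([.595,-.0143,.063])
S={n:cv2.imread(f"pics/{n}0.png") for n in("top","side")}
out=[]
for n,c in(("top",(336,168)),("side",(352,208))):
    k=10; x0,y0=c[0]-35,c[1]-28; im=cv2.resize(S[n][y0:y0+56,x0:x0+70],None,fx=k,fy=k,interpolation=0)[:,:]
    def d(p,col):
        q=(proj(n,m+Rz@np.array(p))-[x0,y0]+.5)*k; cv2.circle(im,(int(q[0]),int(q[1])),4,col,-1)
    for a,b in product((-.007,.007),(-.014,.014)): d((a,b,.067),(0,255,255)); 
    for a,b in product((-.011,.011),(-.024,.024)): d((a,b,.0195),(0,0,255))
    out.append(cv2.resize(im,(560,448))[:300] if 0 else im)
o=np.vstack(out); cv2.imwrite("pics/ov.png",cv2.resize(o,None,fx=.53,fy=.53,interpolation=cv2.INTER_AREA))
```

```text
(no output)
```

View pics/ov.png

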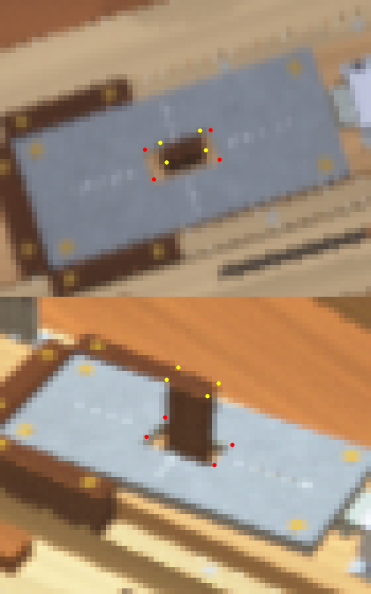

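play_rows:
  deltas:
    - {"gripper":-1,"dp":[10,-30,0],"roll":0}
    - {"gripper":-1,"dp":[35,-50,0],"roll":-4}
    - {"gripper":-1,"dp":[35,-50,0],"roll":-4}
    - {"gripper":-1,"dp":[35,-50,0],"roll":-4}
    - {"gripper":-1,"dp":[35,-50,0],"roll":-4}
    - {"gripper":-1,"dp":[35,-50,0],"roll":-4}
    - {"gripper":-1,"dp":[35,-50,0],"roll":-4}
    - {"gripper":-1,"dp":[35,-50,0],"roll":-4}
    - {"gripper":-1,"dp":[35,-50,0],"roll":-4}
    - {"gripper":-1,"dp":[35,-50,0],"roll":-4}
    - {"gripper":-1,"dp":[35,-50,0],"roll":-4}
    - {"gripper":-1,"dp":[35,-50,0],"roll":-5}
    - {"gripper":-1,"dp":[34,-40,0],"roll":-6}
    - {"gripper":-1,"dp":[23,-13,0],"roll":-6.6}
    - {"gripper":-1,"dp":[0,0,0],"roll":0}

```text
time: 3.18
eef_pos: [0.6149, -0.0826, 0.2189]
tcp_rot: [-1.891, -2.508, 0.0]
wrist_force: [-0.8, 0.9, 0.3]
gripper_width: 0.006
grasp_force: 0.0
```

The overlay shows the predicted window (red) and block top (yellow) on the grey template and dark block within about 1 px in both views. Next I press the catch end.

play_rows:
  deltas:
    - {"gripper":-1,"dp":[0,0,-40],"roll":0}
    - {"gripper":-1,"dp":[0,0,-40],"roll":0}
    - {"gripper":-1,"dp":[0,0,-20],"roll":0}
    - {"gripper":-1,"dp":[0,0,-5],"roll":0}
    - {"gripper":-1,"dp":[0,0,-5],"roll":0}
    - {"gripper":-1,"dp":[0,0,-5],"roll":0}

```text
time: 3.92
eef_pos: [0.6154, -0.0816, 0.106]
tcp_rot: [1.888, 2.507, 0.002]
wrist_force: [0.4, -0.4, -0.5]
gripper_width: 0.004
grasp_force: 0.0
```

play_rows:
  deltas:
    - {"gripper":-1,"dp":[0,0,-3],"roll":0}
    - {"gripper":-1,"dp":[0,0,-3],"roll":0}
    - {"gripper":-1,"dp":[0,0,-3],"roll":0}
    - {"gripper":-1,"dp":[0,0,-3],"roll":0}

```text
time: 4.42
eef_pos: [0.615, -0.0819, 0.0932]
tcp_rot: [1.889, 2.508, 0.001]
wrist_force: [1.9, -1.5, 2.0]
gripper_width: 0.007
grasp_force: 0.9
```

play_rows:
  deltas:
    - {"gripper":-1,"dp":[0,0,-3],"roll":0}
    - {"gripper":-1,"dp":[0,0,-2],"roll":0}
    - {"gripper":-1,"dp":[0,0,0],"roll":0}

```text
time: 4.8
eef_pos: [0.6138, -0.0812, 0.0873]
tcp_rot: [-1.89, -2.509, 0.0]
wrist_force: [-0.7, -0.3, 2.9]
gripper_width: 0.003
grasp_force: 1.5
```

play_rows:
  deltas:
    - {"gripper":-1,"dp":[0,0,-1],"roll":0}
    - {"gripper":-1,"dp":[0,0,-1],"roll":0}
    - {"gripper":-1,"dp":[0,0,0],"roll":0}

```text
time: 5.18
eef_pos: [0.6138, -0.0812, 0.0873]
tcp_rot: [-1.889, -2.509, 0.001]
wrist_force: [-4.4, 1.1, 11.1]
gripper_width: 0.009
grasp_force: 5.8
```

play_rows:
  deltas:
    - {"gripper":-1,"dp":[0,0,-1.5],"roll":0}
    - {"gripper":-1,"dp":[0,0,0],"roll":0}

```text
time: 5.42
eef_pos: [0.6139, -0.0812, 0.0872]
tcp_rot: [-1.889, -2.509, 0.001]
wrist_force: [-7.5, 0.9, 17.4]
gripper_width: 0.007
grasp_force: 8.9
```

play_rows:
  deltas:
    - {"gripper":-1,"dp":[0,0,10],"roll":0}
    - {"gripper":-1,"dp":[0,0,60],"roll":0}
    - {"gripper":1,"dp":[0,-20,50],"roll":0}
    - {"gripper":1,"dp":[-30,-50,0],"roll":0}
    - {"gripper":1,"dp":[-50,-50,0],"roll":0}
    - {"gripper":1,"dp":[-50,-50,0],"roll":0}
    - {"gripper":1,"dp":[-50,0,0],"roll":0}

```text
time: 6.3
eef_pos: [0.4442, -0.2422, 0.2035]
tcp_rot: [1.894, 2.506, -0.001]
wrist_force: [0.4, 0.6, 1.0]
gripper_width: 0.501
grasp_force: 0.0
```

Run:
```python
from h import *
from itertools import product
yaw=.28; Rz=R.from_euler('z',yaw).as_matrix(); m=np.array([.595,-.0143,.063])
out=[]
for n,c in(("top",(340,168)),("side",(358,210))):
    S=save(n,n+"1.png")[:,:,::-1]
    k=8; x0,y0=c[0]-40,c[1]-30; im=cv2.resize(S[y0:y0+60,x0:x0+80],None,fx=k,fy=k,interpolation=cv2.INTER_CUBIC).copy()
    def d(p,col):
        q=(proj(n,m+Rz@np.array(p))-[x0,y0]+.5)*k; cv2.circle(im,(int(q[0]),int(q[1])),2,col,-1)
    for a,b in product((-.007,.007),(-.014,.014)): d((a,b,.067),(0,255,255)); 
    for a,b in product((-.011,.011),(-.024,.024)): d((a,b,.010),(0,0,255))
    for a,b in product((-.0475,.0475),(-.110,.110)): d((a,b,.010),(0,0,255))
    out.append(im)
cv2.imwrite("pics/ov1.png",cv2.resize(np.vstack(out),None,fx=.62,fy=.62,interpolation=cv2.INTER_AREA))
print(get_state()["time"],get_state()["eef_pos"])
```

```text
6.4 [ 0.4407658  -0.23888608  0.20182538]
```

View pics/ov1.png

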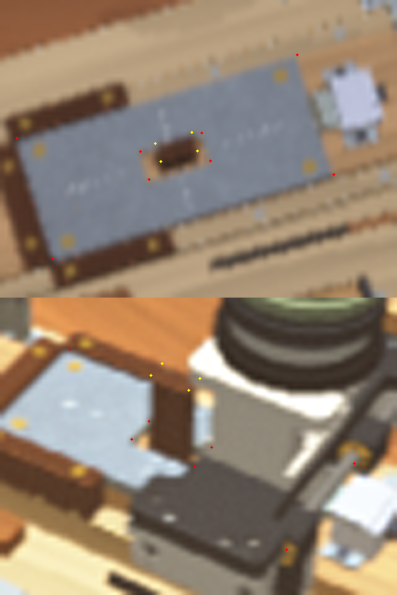

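Top view shows the template's corners at the flat positions and the end under the catch (display (330,115)). Next I go to the block.

play_rows:
  deltas:
    - {"gripper":1,"dp":[30,45,0],"roll":0}
    - {"gripper":1,"dp":[35,50,0],"roll":0}
    - {"gripper":1,"dp":[35,50,0],"roll":0}
    - {"gripper":1,"dp":[33,50,0],"roll":0}
    - {"gripper":1,"dp":[20,29.5,0],"roll":0}
    - {"gripper":1,"dp":[0,0,0],"roll":0}
    - {"gripper":1,"dp":[0,0,0],"roll":0}

```text
time: 7.28
eef_pos: [0.5985, -0.0151, 0.2033]
tcp_rot: [-1.889, -2.509, 0.001]
wrist_force: [-0.8, -0.1, 0.6]
gripper_width: 0.999
grasp_force: 0.0
```

play_rows:
  deltas:
    - {"gripper":1,"dp":[-4.5,0.5,-30],"roll":0}
    - {"gripper":1,"dp":[0,0,-40],"roll":0}
    - {"gripper":1,"dp":[0,0,-20],"roll":0}
    - {"gripper":1,"dp":[0,0,-6],"roll":0}
    - {"gripper":1,"dp":[0,0,0],"roll":0}
    - {"gripper":-0.4,"dp":[0,0,0],"roll":0}
    - {"gripper":-0.4,"dp":[0,0,0],"roll":0}
    - {"gripper":-0.4,"dp":[0,0,0],"roll":0}
    - {"gripper":-0.4,"dp":[0,0,0],"roll":0}
  force: 8

```text
time: 8.4
eef_pos: [0.5944, -0.0147, 0.1082]
tcp_rot: [1.89, 2.509, 0.0]
wrist_force: [-0.3, 0.2, -0.1]
gripper_width: 0.609
grasp_force: 0.0
```

Run:
```python
from h import *
a=save("top","top2.png"); b=save("side","side2.png")
A=cv2.resize(a[135:200,300:380],None,fx=7,fy=7,interpolation=2); B=cv2.resize(b[170:250,315:405],None,fx=6.22,fy=6.22,interpolation=2)
B=B[:,:560] if B.shape[1]>=560 else cv2.copyMakeBorder(B,0,0,0,560-B.shape[1],0)
cv2.imwrite("pics/v2.png",cv2.resize(np.vstack([A,B]),None,fx=.62,fy=.62,interpolation=cv2.INTER_AREA)[:,:,::-1])
print(get_state()["time"],get_state()["eef_pos"])
```

```text
8.5 [ 0.59427682 -0.01464587  0.10803329]
```

View pics/v2.png

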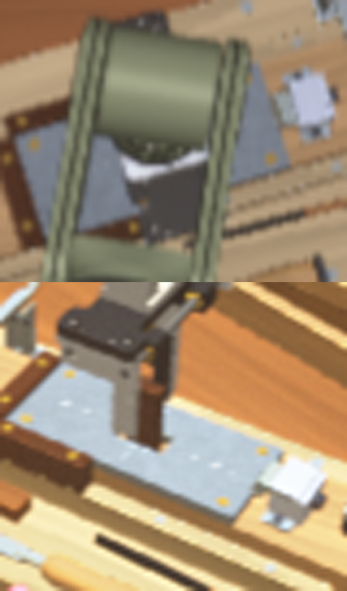

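The picture shows the block (display (150,415)) standing between the fingers, and the template flat with its end under the catch tip (265,480). I close next.

play_rows:
  deltas:
    - {"gripper":-0.65,"dp":[0,0,0],"roll":0}
    - {"gripper":-1,"dp":[0,0,0],"roll":0}
    - {"gripper":-1,"dp":[0,0,0],"roll":0}
    - {"gripper":-1,"dp":[0,0,0],"roll":0}
  force: 8

```text
time: 9.0
eef_pos: [0.5939, -0.0148, 0.1079]
tcp_rot: [-1.889, -2.509, 0.001]
wrist_force: [-0.9, -0.3, 1.1]
gripper_width: 0.145
grasp_force: 8.0
```

play_rows:
  deltas:
    - {"gripper":-1,"dp":[0,0,0],"roll":0}
    - {"gripper":-1,"dp":[-1.1,3.8,0],"roll":0}
    - {"gripper":-1,"dp":[-1.1,3.8,0],"roll":0}
    - {"gripper":-1,"dp":[0,0,0],"roll":0}
  force: 30

```text
time: 9.5
eef_pos: [0.5925, -0.0102, 0.108]
tcp_rot: [1.886, 2.506, -0.007]
wrist_force: [0.7, -7.8, -1.8]
gripper_width: 0.149
grasp_force: 30.0
```

play_rows:
  deltas:
    - {"gripper":-1,"dp":[1.1,-3.8,0],"roll":0}
    - {"gripper":-1,"dp":[1.1,-3.8,0],"roll":0}
    - {"gripper":-1,"dp":[1.1,-3.8,0],"roll":0}
    - {"gripper":-1,"dp":[1.1,-3.8,0],"roll":0}
    - {"gripper":-1,"dp":[0,0,0],"roll":0}

```text
time: 10.12
eef_pos: [0.5949, -0.0185, 0.1075]
tcp_rot: [-1.886, -2.503, -0.006]
wrist_force: [-3.6, 6.6, 4.0]
gripper_width: 0.145
grasp_force: 30.0
```

play_rows:
  deltas:
    - {"gripper":-1,"dp":[-1.5,5.3,0.25],"roll":0}
    - {"gripper":-1,"dp":[-1.5,5.3,0.25],"roll":0}
    - {"gripper":-1,"dp":[-1.5,5.3,0.25],"roll":0}
    - {"gripper":-1,"dp":[-1.5,5.3,0.25],"roll":0}
    - {"gripper":-1,"dp":[0,0,0],"roll":0}
  force: 20

```text
time: 10.75
eef_pos: [0.5906, -0.0036, 0.1084]
tcp_rot: [1.887, 2.507, -0.006]
wrist_force: [0.1, -7.0, -2.7]
gripper_width: 0.147
grasp_force: 20.0
```

play_rows:
  deltas:
    - {"gripper":-1,"dp":[1.8,-6.5,0.25],"roll":0}
    - {"gripper":-1,"dp":[2,-6.8,0.25],"roll":0}
    - {"gripper":-1,"dp":[2,-6.8,0.25],"roll":0}
    - {"gripper":-1,"dp":[2,-6.8,0.25],"roll":0}
    - {"gripper":-1,"dp":[0,0,0],"roll":0}

```text
time: 11.38
eef_pos: [0.5966, -0.0241, 0.109]
tcp_rot: [-1.886, -2.502, -0.006]
wrist_force: [-3.2, 9.2, 1.5]
gripper_width: 0.148
grasp_force: 20.0
```

play_rows:
  deltas:
    - {"gripper":-1,"dp":[-1.9,6.75,0.35],"roll":0}
    - {"gripper":-1,"dp":[-1.9,6.75,0.35],"roll":0}
    - {"gripper":-1,"dp":[-1.9,6.75,0.35],"roll":0}
    - {"gripper":-1,"dp":[-1.9,6.75,0.35],"roll":0}
    - {"gripper":-1,"dp":[0,0,0],"roll":0}
    - {"gripper":-1,"dp":[1.9,-6.75,0.35],"roll":0}
    - {"gripper":-1,"dp":[1.9,-6.75,0.35],"roll":0}
    - {"gripper":-1,"dp":[1.9,-6.75,0.35],"roll":0}
    - {"gripper":-1,"dp":[1.9,-6.75,0.35],"roll":0}
    - {"gripper":-1,"dp":[0,0,0],"roll":0}

```text
time: 12.62
eef_pos: [0.5968, -0.0247, 0.112]
tcp_rot: [-1.887, -2.503, -0.005]
wrist_force: [-3.7, 6.3, -0.4]
gripper_width: 0.15
grasp_force: 20.0
```

play_rows:
  deltas:
    - {"gripper":-1,"dp":[-1.9,6.75,0.35],"roll":0}
    - {"gripper":-1,"dp":[-1.9,6.75,0.35],"roll":0}
    - {"gripper":-1,"dp":[-1.9,6.75,0.35],"roll":0}
    - {"gripper":-1,"dp":[-1.9,6.75,0.35],"roll":0}
    - {"gripper":-1,"dp":[0,0,0],"roll":0}
    - {"gripper":-1,"dp":[1.9,-6.75,0.35],"roll":0}
    - {"gripper":-1,"dp":[1.9,-6.75,0.35],"roll":0}
    - {"gripper":-1,"dp":[1.9,-6.75,0.35],"roll":0}
    - {"gripper":-1,"dp":[1.9,-6.75,0.35],"roll":0}
    - {"gripper":-1,"dp":[0,0,0],"roll":0}

```text
time: 13.88
eef_pos: [0.5969, -0.0252, 0.1149]
tcp_rot: [-1.887, -2.504, -0.005]
wrist_force: [-3.8, 6.2, -0.3]
gripper_width: 0.147
grasp_force: 20.0
```

Run:
```python
from h import *
b=save("side","side3.png")
cv2.imwrite("pics/v3.png",cv2.resize(b[160:250,305:415],None,fx=6,fy=6,interpolation=2)[:,:,::-1])
```

```text
(no output)
```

View pics/v3.png

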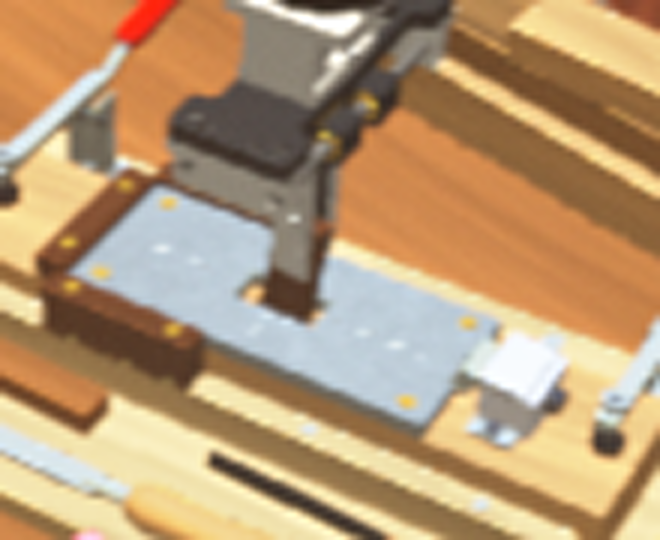

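The picture shows the block leaning clearly with the gripper towards the catch, the template flat and caught (display (480,355)). The forces are small, so I keep rocking.

play_rows:
  deltas:
    - {"gripper":-1,"dp":[-1.9,6.75,0.4],"roll":0}
    - {"gripper":-1,"dp":[-1.9,6.75,0.4],"roll":0}
    - {"gripper":-1,"dp":[-1.9,6.75,0.4],"roll":0}
    - {"gripper":-1,"dp":[-1.9,6.75,0.4],"roll":0}
    - {"gripper":-1,"dp":[0,0,0],"roll":0}
    - {"gripper":-1,"dp":[1.9,-6.75,0.4],"roll":0}
    - {"gripper":-1,"dp":[1.9,-6.75,0.4],"roll":0}
    - {"gripper":-1,"dp":[1.9,-6.75,0.4],"roll":0}
    - {"gripper":-1,"dp":[1.9,-6.75,0.4],"roll":0}
    - {"gripper":-1,"dp":[0,0,0],"roll":0}

```text
time: 15.18
eef_pos: [0.5971, -0.0255, 0.1181]
tcp_rot: [-1.887, -2.504, -0.004]
wrist_force: [-3.5, 4.3, -1.6]
gripper_width: 0.146
grasp_force: 20.0
```

play_rows:
  deltas:
    - {"gripper":-1,"dp":[-1.9,6.75,0.4],"roll":0}
    - {"gripper":-1,"dp":[-1.9,6.75,0.4],"roll":0}
    - {"gripper":-1,"dp":[-1.9,6.75,0.4],"roll":0}
    - {"gripper":-1,"dp":[-1.9,6.75,0.4],"roll":0}
    - {"gripper":-1,"dp":[0,0,0],"roll":0}
    - {"gripper":-1,"dp":[1.9,-6.75,0.4],"roll":0}
    - {"gripper":-1,"dp":[1.9,-6.75,0.4],"roll":0}
    - {"gripper":-1,"dp":[1.9,-6.75,0.4],"roll":0}
    - {"gripper":-1,"dp":[1.9,-6.75,0.4],"roll":0}
    - {"gripper":-1,"dp":[0,0,0],"roll":0}

```text
time: 16.42
eef_pos: [0.5972, -0.0259, 0.1214]
tcp_rot: [-1.888, -2.505, -0.003]
wrist_force: [-4.2, 4.0, -2.5]
gripper_width: 0.149
grasp_force: 20.0
```

play_rows:
  deltas:
    - {"gripper":-1,"dp":[-1.9,6.75,0.4],"roll":0}
    - {"gripper":-1,"dp":[-1.9,6.75,0.4],"roll":0}
    - {"gripper":-1,"dp":[-1.9,6.75,0.4],"roll":0}
    - {"gripper":-1,"dp":[-1.9,6.75,0.4],"roll":0}
    - {"gripper":-1,"dp":[0,0,0],"roll":0}

```text
time: 17.05
eef_pos: [0.5905, -0.0027, 0.1237]
tcp_rot: [1.888, 2.508, -0.005]
wrist_force: [-2.3, -5.8, -2.4]
gripper_width: 0.148
grasp_force: 20.0
```

Run:
```python
from h import *
b=save("side","side4.png")
cv2.imwrite("pics/v4.png",cv2.resize(b[160:250,305:415],None,fx=6,fy=6,interpolation=2)[:,:,::-1])
```

```text
(no output)
```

View pics/v4.png

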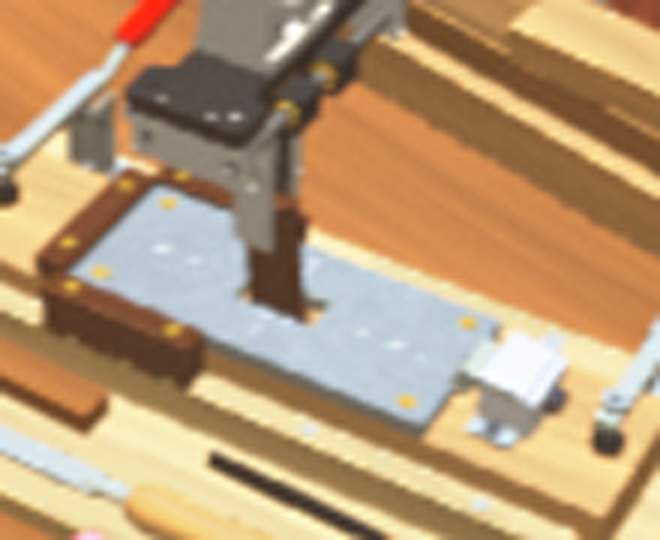

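Run:
```python
from h import *
st=get_state(); p=st["eef_pos"]; print(st["time"],p)
Rz=R.from_euler('z',.28).as_matrix(); m=np.array([.594,-.0145,.063])
g=Rz.T@(p-m); print("tcp jig",g.round(4))
im=cv2.imread("pics/side4.png"); x0,y0=320,180
im=cv2.resize(im[y0:y0+45,x0:x0+60],None,fx=12,fy=12,interpolation=2)
def d(q,col):
    u=(proj("side",m+Rz@q)-[x0,y0]+.5)*12; cv2.circle(im,(int(u[0]),int(u[1])),3,col,-1)
for s,col in((0,(0,255,255)),(.008,(0,0,255))):
    for th in(.15,):
        a=np.array([0,np.sin(th),np.cos(th)]);b=np.array([0,np.cos(th),-np.sin(th)]);x=np.array([1,0,0])
        gp=g+[0,0,.005]; c=gp+a*(.017-s)
        for sx in(-.007,.007):
            for sy in(-.014,.014): d(c+x*sx+b*sy,col)
        print(s,"foot",(c-a*.095).round(4))
for sy in(-.008,.008): d(g+np.array([-.007,sy,-.014]),(255,0,255))
cv2.imwrite("pics/v5.png",im)
```

```text
17.1 [ 0.5904978  -0.00272662  0.12361385]
tcp jig [-0.0001  0.0123  0.0606]
0 foot [-0.0001  0.0006 -0.0115]
0.008 foot [-0.0001 -0.0006 -0.0194]
```

View pics/v5.png

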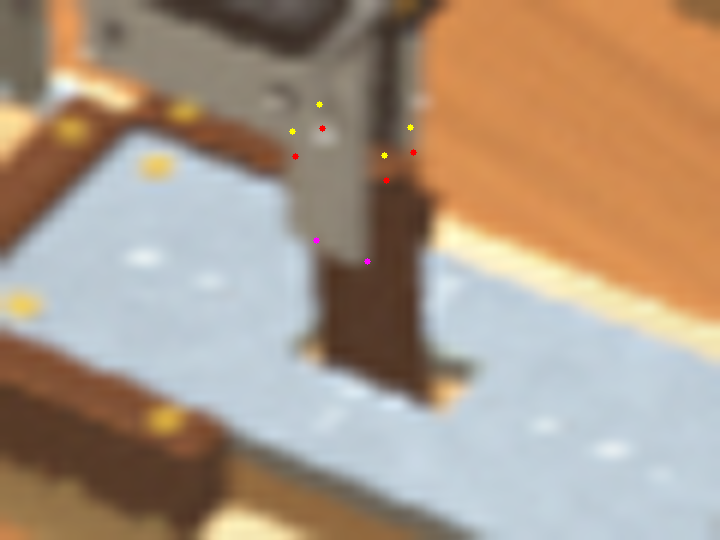

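The block top's near corner (display (387,180)) matches about 8 mm of slip in the pads. The block still rose, but I'll grip harder and command wider swings.

play_rows:
  deltas:
    - {"gripper":-1,"dp":[0,0,0],"roll":0}
    - {"gripper":-1,"dp":[2.0,-7.2,0.2],"roll":0}
    - {"gripper":-1,"dp":[2.1,-7.5,0.4],"roll":0}
    - {"gripper":-1,"dp":[2.1,-7.5,0.4],"roll":0}
    - {"gripper":-1,"dp":[2.1,-7.5,0.2],"roll":0}
    - {"gripper":-1,"dp":[0,0,0],"roll":0}
  force: 40

```text
time: 17.85
eef_pos: [0.5974, -0.0265, 0.1245]
tcp_rot: [-1.886, -2.503, -0.007]
wrist_force: [-5.9, 7.9, 0.2]
gripper_width: 0.144
grasp_force: 40.0
```

play_rows:
  deltas:
    - {"gripper":-1,"dp":[-2.3,8.1,0.2],"roll":0}
    - {"gripper":-1,"dp":[-2.3,8.1,0.4],"roll":0}
    - {"gripper":-1,"dp":[-2.3,8.1,0.4],"roll":0}
    - {"gripper":-1,"dp":[-2.3,8.1,0.2],"roll":0}
    - {"gripper":-1,"dp":[0,0,0],"roll":0}

```text
time: 18.48
eef_pos: [0.5903, -0.0021, 0.1269]
tcp_rot: [1.886, 2.505, -0.009]
wrist_force: [-3.5, -9.0, -1.1]
gripper_width: 0.143
grasp_force: 40.0
```

play_rows:
  deltas:
    - {"gripper":-1,"dp":[2.3,-8.1,0.2],"roll":0}
    - {"gripper":-1,"dp":[2.3,-8.1,0.4],"roll":0}
    - {"gripper":-1,"dp":[2.3,-8.1,0.4],"roll":0}
    - {"gripper":-1,"dp":[2.3,-8.1,0.2],"roll":0}
    - {"gripper":-1,"dp":[0,0,0],"roll":0}
    - {"gripper":-1,"dp":[-2.3,8.1,0.2],"roll":0}
    - {"gripper":-1,"dp":[-2.3,8.1,0.4],"roll":0}
    - {"gripper":-1,"dp":[-2.3,8.1,0.4],"roll":0}
    - {"gripper":-1,"dp":[-2.3,8.1,0.2],"roll":0}
    - {"gripper":-1,"dp":[0,0,0],"roll":0}

```text
time: 19.73
eef_pos: [0.5903, -0.0019, 0.1293]
tcp_rot: [1.886, 2.505, -0.009]
wrist_force: [-3.1, -9.1, -0.9]
gripper_width: 0.147
grasp_force: 40.0
```

play_rows:
  deltas:
    - {"gripper":-1,"dp":[2.3,-8.1,0.2],"roll":0}
    - {"gripper":-1,"dp":[2.3,-8.1,0.4],"roll":0}
    - {"gripper":-1,"dp":[2.3,-8.1,0.4],"roll":0}
    - {"gripper":-1,"dp":[2.3,-8.1,0.2],"roll":0}
    - {"gripper":-1,"dp":[0,0,0],"roll":0}
    - {"gripper":-1,"dp":[-2.3,8.1,0.2],"roll":0}
    - {"gripper":-1,"dp":[-2.3,8.1,0.4],"roll":0}
    - {"gripper":-1,"dp":[-2.3,8.1,0.4],"roll":0}
    - {"gripper":-1,"dp":[-2.3,8.1,0.2],"roll":0}
    - {"gripper":-1,"dp":[0,0,0],"roll":0}

```text
time: 20.98
eef_pos: [0.5903, -0.0017, 0.1316]
tcp_rot: [1.886, 2.505, -0.008]
wrist_force: [-4.3, -8.9, -1.5]
gripper_width: 0.145
grasp_force: 40.0
```

```bash
cat > chk.py <<'E'
from h import *
import sys
# column profile just right of the near finger: find block top / foot rows in given side picture
Rz=R.from_euler('z',.28).as_matrix(); m=np.array([.594,-.0145,.063])
f=sys.argv[1]; 
if len(sys.argv)>2: save("side",f); p=get_state()["eef_pos"]; np.save("pics/"+f+".npy",p)
else: p=np.array([.5905,-.0027,.1236])
im=cv2.imread("pics/"+f).astype(int); g=Rz.T@(p-m)
tip=proj("side",m+Rz@(g+[-.007,.008,-.014])); tp2=proj("side",m+Rz@(g+[-.007,-.008,-.014])); print("tcp jig",g.round(4),"tip",tip.round(1),tp2.round(1))
c0=int(round(tp2[0]))+1; r0=int(round(tp2[1]))
for r in range(r0-13,r0+20): print(r,[tuple(im[r,c,::-1]) if 0 else int(im[r,c,2]) for c in range(c0-5,c0+9)])
E
python3 chk.py side4.png | head -16; python3 chk.py side5.png x
```

```text
tcp jig [-0.0001  0.0123  0.0606] tip [345.8 199.5] [350.1 201.3]
188 [135, 127, 138, 139, 114, 77, 71, 105, 165, 201, 208, 209, 214, 214]
189 [137, 130, 133, 137, 113, 80, 70, 106, 153, 191, 205, 206, 207, 212]
190 [159, 154, 135, 133, 111, 78, 79, 112, 153, 196, 212, 207, 207, 208]
191 [172, 172, 143, 134, 111, 81, 84, 113, 158, 202, 218, 214, 209, 206]
192 [146, 145, 141, 136, 128, 115, 110, 122, 163, 203, 218, 219, 218, 213]
193 [142, 141, 142, 137, 132, 133, 133, 135, 156, 198, 215, 218, 218, 219]
194 [144, 143, 141, 138, 133, 131, 126, 114, 142, 196, 217, 217, 216, 219]
195 [142, 143, 143, 137, 112, 88, 82, 81, 113, 167, 203, 216, 216, 217]
196 [144, 143, 141, 136, 113, 87, 82, 84, 88, 110, 163, 208, 219, 217]
197 [143, 142, 140, 134, 111, 85, 84, 85, 82, 91, 178, 227, 225, 220]
198 [142, 142, 140, 132, 110, 83, 83, 83, 78, 95, 212, 246, 235, 228]
199 [140, 142, 138, 133, 112, 87, 85, 85, 82, 107, 225, 254, 250, 245]
200 [136, 137, 136, 133, 113, 87, 84, 85, 94, 143, 233, 253, 252, 251]
201 [122, 108, 120, 127, 107, 85, 84, 83, 98, 156, 195, 212, 235, 247]
202 [115, 85, 85, 91,
[... 1761 characters left out ...]
 82, 83, 85, 102, 143, 174, 187, 190]
210 [177, 125, 107, 93, 85, 83, 80, 81, 84, 92, 109, 116, 123, 154]
211 [192, 191, 186, 161, 123, 96, 84, 83, 84, 104, 143, 155, 147, 168]
212 [193, 196, 208, 216, 195, 154, 126, 110, 92, 117, 191, 231, 221, 201]
213 [193, 196, 198, 197, 196, 196, 206, 191, 140, 137, 191, 219, 203, 192]
214 [198, 206, 205, 191, 192, 193, 197, 197, 190, 186, 202, 207, 195, 194]
215 [202, 205, 190, 187, 192, 193, 196, 195, 193, 191, 191, 192, 192, 195]
216 [192, 191, 190, 187, 189, 190, 192, 194, 196, 195, 190, 190, 192, 193]
217 [188, 188, 189, 188, 190, 189, 192, 195, 199, 198, 194, 192, 191, 192]
218 [172, 184, 188, 188, 190, 191, 193, 198, 200, 198, 195, 192, 192, 192]
```

No further slip: the top edge moved 2.0 px with the fingertips. The foot is about 11 mm below the rail top. I carry on.

play_rows:
  deltas:
    - {"gripper":-1,"dp":[2.3,-8.1,0.3],"roll":0}
    - {"gripper":-1,"dp":[2.3,-8.1,0.4],"roll":0}
    - {"gripper":-1,"dp":[2.3,-8.1,0.4],"roll":0}
    - {"gripper":-1,"dp":[2.3,-8.1,0.3],"roll":0}
    - {"gripper":-1,"dp":[0,0,0],"roll":0}
    - {"gripper":-1,"dp":[-2.3,8.1,0.3],"roll":0}
    - {"gripper":-1,"dp":[-2.3,8.1,0.4],"roll":0}
    - {"gripper":-1,"dp":[-2.3,8.1,0.4],"roll":0}
    - {"gripper":-1,"dp":[-2.3,8.1,0.3],"roll":0}
    - {"gripper":-1,"dp":[0,0,0],"roll":0}

```text
time: 22.28
eef_pos: [0.5902, -0.0015, 0.1343]
tcp_rot: [1.886, 2.505, -0.008]
wrist_force: [-3.6, -7.9, -2.1]
gripper_width: 0.149
grasp_force: 40.0
```

play_rows:
  deltas:
    - {"gripper":-1,"dp":[2.3,-8.1,0.3],"roll":0}
    - {"gripper":-1,"dp":[2.3,-8.1,0.4],"roll":0}
    - {"gripper":-1,"dp":[2.3,-8.1,0.4],"roll":0}
    - {"gripper":-1,"dp":[2.3,-8.1,0.3],"roll":0}
    - {"gripper":-1,"dp":[0,0,0],"roll":0}
    - {"gripper":-1,"dp":[-2.3,8.1,0.3],"roll":0}
    - {"gripper":-1,"dp":[-2.3,8.1,0.4],"roll":0}
    - {"gripper":-1,"dp":[-2.3,8.1,0.4],"roll":0}
    - {"gripper":-1,"dp":[-2.3,8.1,0.3],"roll":0}
    - {"gripper":-1,"dp":[0,0,0],"roll":0}

```text
time: 23.52
eef_pos: [0.5902, -0.0013, 0.1371]
tcp_rot: [1.886, 2.505, -0.008]
wrist_force: [-2.6, -6.9, -0.9]
gripper_width: 0.142
grasp_force: 40.0
```

```bash
python3 chk.py side6.png x
```

```text
tcp jig [-0.      0.0137  0.0741] tip [345.6 196.1] [349.9 197.9]
185 [135, 136, 139, 132, 107, 69, 88, 122, 169, 208, 219, 215, 211, 210]
186 [147, 142, 140, 133, 106, 71, 90, 122, 166, 204, 218, 218, 215, 213]
187 [179, 164, 140, 133, 107, 70, 91, 120, 163, 199, 213, 215, 216, 215]
188 [147, 145, 137, 132, 107, 77, 90, 121, 161, 199, 207, 210, 213, 214]
189 [140, 141, 139, 133, 129, 118, 113, 123, 174, 208, 208, 206, 210, 212]
190 [141, 140, 137, 131, 134, 133, 130, 123, 175, 216, 213, 208, 206, 207]
191 [142, 142, 138, 132, 131, 133, 113, 102, 175, 219, 220, 215, 210, 205]
192 [142, 142, 139, 133, 109, 85, 84, 102, 175, 216, 219, 219, 218, 215]
193 [142, 141, 138, 133, 107, 84, 84, 104, 176, 217, 217, 217, 219, 219]
194 [143, 142, 139, 127, 106, 84, 83, 96, 167, 213, 217, 215, 215, 218]
195 [142, 143, 139, 126, 103, 86, 84, 83, 127, 174, 202, 214, 219, 217]
196 [138, 141, 136, 124, 104, 83, 83, 84, 101, 124, 164, 207, 219, 217]
197 [113, 127, 131, 122, 104, 82, 82, 83, 87, 96, 179, 229, 227, 219]
198 [86, 89, 99, 108, 100, 83, 83, 82, 79, 93, 213, 246, 236, 228]
199 [90, 79, 83, 8
[... 608 characters left out ...]
 85, 86, 85, 82, 88, 143, 187, 193, 196, 195]
209 [170, 93, 81, 83, 84, 83, 83, 82, 82, 103, 144, 175, 185, 188]
210 [180, 125, 105, 98, 86, 83, 82, 81, 81, 99, 117, 116, 124, 154]
211 [194, 191, 186, 159, 123, 97, 84, 84, 88, 133, 165, 156, 147, 167]
212 [194, 196, 208, 214, 195, 151, 128, 112, 95, 130, 196, 231, 222, 200]
213 [192, 196, 198, 197, 194, 195, 207, 190, 146, 148, 195, 220, 203, 192]
214 [197, 206, 203, 191, 193, 194, 197, 198, 192, 188, 201, 208, 195, 193]
215 [204, 203, 191, 190, 192, 193, 194, 195, 194, 192, 192, 192, 194, 195]
216 [193, 192, 189, 188, 190, 190, 192, 193, 197, 194, 191, 190, 192, 192]
217 [188, 188, 188, 187, 191, 190, 191, 198, 198, 199, 193, 189, 191, 192]
```

play_rows:
  deltas:
    - {"gripper":-1,"dp":[2.3,-8.1,0.3],"roll":0}
    - {"gripper":-1,"dp":[2.3,-8.1,0.3],"roll":0}
    - {"gripper":-1,"dp":[2.3,-8.1,0.3],"roll":0}
    - {"gripper":-1,"dp":[2.3,-8.1,0.3],"roll":0}
    - {"gripper":-1,"dp":[0,0,0],"roll":0}
    - {"gripper":-1,"dp":[-2.3,8.1,0.3],"roll":0}
    - {"gripper":-1,"dp":[-2.3,8.1,0.3],"roll":0}
    - {"gripper":-1,"dp":[-2.3,8.1,0.3],"roll":0}
    - {"gripper":-1,"dp":[-2.3,8.1,0.3],"roll":0}
    - {"gripper":-1,"dp":[0,0,0],"roll":0}

```text
time: 24.82
eef_pos: [0.59, -0.0009, 0.1395]
tcp_rot: [1.887, 2.506, -0.007]
wrist_force: [-4.3, -6.8, -1.0]
gripper_width: 0.144
grasp_force: 40.0
```

play_rows:
  deltas:
    - {"gripper":-1,"dp":[2.3,-8.1,0.2],"roll":0}
    - {"gripper":-1,"dp":[2.3,-8.1,0.2],"roll":0}
    - {"gripper":-1,"dp":[2.3,-8.1,0.2],"roll":0}
    - {"gripper":-1,"dp":[2.3,-8.1,0.2],"roll":0}
    - {"gripper":-1,"dp":[0,0,0],"roll":0}

```text
time: 25.45
eef_pos: [0.5979, -0.0284, 0.1395]
tcp_rot: [-1.888, -2.506, -0.003]
wrist_force: [-4.9, 4.4, 0.4]
gripper_width: 0.15
grasp_force: 40.0
```

play_rows:
  deltas:
    - {"gripper":-1,"dp":[-2,6.9,0.2],"roll":0}
    - {"gripper":-1,"dp":[-2,6.9,0.2],"roll":0}
    - {"gripper":-1,"dp":[-1.8,6.2,0.2],"roll":0}
    - {"gripper":-1,"dp":[0,0,0],"roll":0}

```text
time: 25.95
eef_pos: [0.5936, -0.0131, 0.1409]
tcp_rot: [1.886, 2.506, -0.007]
wrist_force: [-3.1, -5.7, -1.8]
gripper_width: 0.144
grasp_force: 40.0
```

```bash
cat > fit.py <<'E'
from h import *
import sys
# dark-brown block pixels in side view below the fingertip: fit vertical edges -> lean
Rz=R.from_euler('z',.28).as_matrix(); m=np.array([.594,-.0145,.063])
f=sys.argv[1]; save("side",f); st=get_state(); p=st["eef_pos"]; g=Rz.T@(p-m); print(st["time"],"tcp jig",g.round(4))
im=cv2.imread("pics/"+f).astype(float)[:,:,2]
t1=proj("side",m+Rz@(g+[-.007,.008,-.014])); t2=proj("side",m+Rz@(g+[-.007,-.008,-.014])); print("tip",t1.round(1),t2.round(1))
for r in range(int(t2[1])-7,int(t2[1])+16):
    c=np.arange(int(t1[0])-4,int(t2[0])+12); v=im[r,c]; mid=115
    L=[c[i]+(v[i]-mid)/(v[i]-v[i+1]) for i in range(len(c)-1) if v[i]>mid>=v[i+1]]
    Q=[c[i]+(v[i]-mid)/(v[i]-v[i+1]) for i in range(len(c)-1) if v[i]<=mid<v[i+1]]
    print(r,np.round(L,1),np.round(Q,1))
# predicted slopes for lean th of -y near edge
for th in(-.1,-.05,0,.05,.1):
    a=np.array([0,np.sin(th),np.cos(th)]);b=np.array([0,np.cos(th),-np.sin(th)])
    gp=g+[0,0,.005]; c=gp+a*.009
    E=[[proj("side",m+Rz@(c-a*h+np.array([sx,0,0])+b*sy)).round(1).tolist() for h in(.0,.03,.06,.095)] for sx,sy in((-.007,.014),(-.007,-.014),(.007,-.014))]
    print(th,E)
E
python3 fit.py side7.png
```

```text
26.0 tcp jig [-0.      0.0014  0.0779]
tip [349.  196.6] [353.3 198.3]
191 [355.4] [356.3]
192 [354.1] [356.2]
193 [353.] [356.1]
194 [352.9] [355.9]
195 [344.2 353. ] [345.4 355.6]
196 [353.] [355.5]
197 [347.9 353. ] [348.2 355.5]
198 [347.3 352.8] [350.8 355.3]
199 [347.3] [355.1]
200 [347.3] [355.2]
201 [347.4] [355.4]
202 [347.4] [355.5]
203 [347.1] [355.4]
204 [347.] [355.3]
205 [347.] [355.4]
206 [346.7] [355.3]
207 [346.3] [355.4]
208 [347.3] [355.3]
209 [347.4] [355.7]
210 [347.8] [356.8]
211 [350.3] [355.4]
212 [352.7] [355.1]
213 [] []
-0.1 [[[347.9, 188.8], [346.8, 195.8], [345.7, 202.6], [344.5, 210.2]], [[355.6, 192.5], [354.3, 199.5], [353.1, 206.3], [351.7, 213.9]], [[357.8, 190.2], [356.5, 197.2], [355.3, 203.9], [353.8, 211.5]]]
-0.05 [[[347.8, 188.9], [347.0, 196.1], [346.3, 203.0], [345.6, 210.8]], [[355.5, 192.3], [354.6, 199.5], [353.8, 206.4], [352.9, 214.3]], [[357.7, 189.9], [356.8, 197.1], [356.0, 204.1], [355.0, 211.9]]]
0 [[[347.6, 189.1], [347.3, 196.4], [347.0, 203.5], [346.7, 211.5]], [[355.4, 192.1], [354.9, 199.5], [354.5, 206.6], [354.0, 214.6]], [[357.6, 189.7], [357.1, 197.1], [356.7, 204.2], [356.1, 212.2]]]
0.05 [[[347.5, 189.2], [347.6, 196.7], [347.7, 203.9], [347.8, 212.1]], [[355.3, 191.9], [355.2, 199.4], [355.2, 206.7], [355.2, 214.9]], [[357.5, 189.5], [357.4, 197.0], [357.4, 204.3], [357.3, 212.5]]]
0.1 [[[347.4, 189.3], [347.9, 196.9], [348.4, 204.3], [348.9, 212.7]], [[355.1, 191.7], [355.5, 199.3], [355.9, 206.8], [356.3, 215.1]], [[357.4, 189.3], [357.7, 196.9], [358.0, 204.4], [358.4, 212.7]]]
```

play_rows:
  deltas:
    - {"gripper":-1,"dp":[-1.5,5.3,0.1],"roll":0}
    - {"gripper":-1,"dp":[-1.5,5.3,0.1],"roll":0}
    - {"gripper":-1,"dp":[0,0,0],"roll":0}
    - {"gripper":-1,"dp":[1.6,-5.6,0.2],"roll":0}
    - {"gripper":-1,"dp":[1.6,-5.6,0.4],"roll":0}
    - {"gripper":-1,"dp":[1.4,-4.8,0.6],"roll":0}
    - {"gripper":-1,"dp":[1.1,-3.8,0.6],"roll":0}
    - {"gripper":-1,"dp":[0,0,0],"roll":0}

```text
time: 27.0
eef_pos: [0.5949, -0.0178, 0.1418]
tcp_rot: [-1.889, -2.506, -0.002]
wrist_force: [-4.3, 3.8, -1.7]
gripper_width: 0.146
grasp_force: 40.0
```

```bash
python3 fit.py side8.png
```

```text
27.05 tcp jig [-0.0001 -0.0035  0.0788]
tip [350.3 196.9] [354.7 198.6]
191 [] []
192 [356.1] [357.5]
193 [354.4] [357.5]
194 [354.4] [357.4]
195 [354.2] [357.2]
196 [354.4] [357.1]
197 [354.2] [356.9]
198 [348.6 354.1] [351.2 356.7]
199 [348.6] [356.5]
200 [348.6] [356.5]
201 [348.6] [356.5]
202 [348.6] [356.8]
203 [348.6] [356.8]
204 [348.3] [356.8]
205 [348.] [356.8]
206 [347.3] [356.8]
207 [348.2] [356.5]
208 [348.7] [356.5]
209 [348.6] [356.5]
210 [348.6] [357.6]
211 [350.3] [356.8]
212 [352.7] [355.9]
213 [] []
-0.1 [[[349.3, 189.1], [348.1, 196.1], [347.0, 202.9], [345.7, 210.5]], [[357.0, 192.9], [355.7, 199.8], [354.4, 206.6], [353.0, 214.2]], [[359.2, 190.5], [357.9, 197.5], [356.6, 204.2], [355.1, 211.8]]]
-0.05 [[[349.1, 189.2], [348.4, 196.4], [347.6, 203.4], [346.8, 211.2]], [[356.9, 192.6], [356.0, 199.8], [355.1, 206.8], [354.2, 214.6]], [[359.1, 190.2], [358.2, 197.4], [357.3, 204.4], [356.3, 212.2]]]
0 [[[349.0, 189.3], [348.6, 196.7], [348.3, 203.8], [347.9, 211.8]], [[356.8, 192.4], [356.3, 199.8], [355.8, 206.9], [355.3, 214.9]], [[359.0, 190.0], [358.5, 197.4], [358.0, 204.5], [357.4, 212.5]]]
0.05 [[[348.9, 189.5], [348.9, 197.0], [349.0, 204.2], [349.1, 212.4]], [[356.7, 192.2], [356.6, 199.7], [356.5, 207.0], [356.5, 215.2]], [[358.9, 189.8], [358.8, 197.3], [358.7, 204.6], [358.6, 212.8]]]
0.1 [[[348.7, 189.6], [349.2, 197.2], [349.7, 204.6], [350.2, 213.0]], [[356.5, 192.0], [356.9, 199.6], [357.2, 207.1], [357.6, 215.5]], [[358.7, 189.6], [359.1, 197.2], [359.4, 204.7], [359.7, 213.1]]]
```

play_rows:
  deltas:
    - {"gripper":-1,"dp":[1.3,-4.6,0],"roll":0}
    - {"gripper":-1,"dp":[1.3,-4.6,0],"roll":0}
    - {"gripper":-1,"dp":[0,0,0],"roll":0}
    - {"gripper":-1,"dp":[-1.4,4.8,0.2],"roll":0}
    - {"gripper":-1,"dp":[-1.4,4.8,0.4],"roll":0}
    - {"gripper":-1,"dp":[-1.4,4.8,0.6],"roll":0}
    - {"gripper":-1,"dp":[-1.1,3.8,0.6],"roll":0}
    - {"gripper":-1,"dp":[0,0,0],"roll":0}

```text
time: 28.05
eef_pos: [0.5938, -0.0123, 0.1443]
tcp_rot: [1.888, 2.507, -0.003]
wrist_force: [-2.3, -5.8, -0.4]
gripper_width: 0.147
grasp_force: 40.0
```

```bash
python3 fit.py side9.png
```

```text
28.1 tcp jig [0.0004 0.0021 0.0813]
tip [348.9 195.6] [353.3 197.3]
190 [356.] [356.]
191 [353.8] [356.3]
192 [353.] [356.1]
193 [353.] [355.7]
194 [353.] [355.4]
195 [344.2 353. ] [346.2 355.3]
196 [345.9 352.8] [348.2 355.5]
197 [346.7 352.6] [350.9 355.3]
198 [346.8] [355.2]
199 [346.7] [355.1]
200 [346.8] [354.9]
201 [346.6] [355.1]
202 [346.6] [355.1]
203 [346.6] [354.7]
204 [346.6] [354.7]
205 [346.6] [354.5]
206 [346.3] [354.7]
207 [345.8] [354.5]
208 [345.3] [354.5]
209 [346.5] [355.1]
210 [347.6] [355.]
211 [350.3] [354.]
212 [] []
-0.1 [[[347.8, 187.8], [346.7, 194.8], [345.6, 201.6], [344.4, 209.2]], [[355.5, 191.5], [354.3, 198.5], [353.0, 205.3], [351.6, 212.9]], [[357.8, 189.2], [356.4, 196.2], [355.2, 202.9], [353.8, 210.5]]]
-0.05 [[[347.7, 187.9], [347.0, 195.1], [346.3, 202.1], [345.5, 209.9]], [[355.4, 191.3], [354.6, 198.5], [353.7, 205.5], [352.8, 213.3]], [[357.7, 188.9], [356.8, 196.1], [355.9, 203.1], [354.9, 210.9]]]
0 [[[347.6, 188.0], [347.2, 195.4], [346.9, 202.5], [346.6, 210.6]], [[355.3, 191.1], [354.9, 198.5], [354.4, 205.6], [353.9, 213.7]], [[357.5, 188.7], [357.1, 196.1], [356.6, 203.2], [356.1, 211.3]]]
0.05 [[[347.4, 188.2], [347.5, 195.7], [347.6, 203.0], [347.7, 211.2]], [[355.2, 190.8], [355.2, 198.4], [355.1, 205.7], [355.1, 214.0]], [[357.4, 188.5], [357.4, 196.0], [357.3, 203.3], [357.2, 211.5]]]
0.1 [[[347.3, 188.3], [347.8, 195.9], [348.3, 203.4], [348.8, 211.7]], [[355.1, 190.6], [355.5, 198.3], [355.8, 205.8], [356.2, 214.2]], [[357.3, 188.3], [357.6, 195.9], [358.0, 203.4], [358.4, 211.8]]]
```

play_rows:
  deltas:
    - {"gripper":-1,"dp":[-1.4,4.9,0],"roll":0}
    - {"gripper":-1,"dp":[-1.4,4.9,0],"roll":0}
    - {"gripper":-1,"dp":[0,0,0],"roll":0}
    - {"gripper":-1,"dp":[1.4,-4.9,0.2],"roll":0}
    - {"gripper":-1,"dp":[1.4,-4.9,0.4],"roll":0}
    - {"gripper":-1,"dp":[1.2,-4.3,0.6],"roll":0}
    - {"gripper":-1,"dp":[0.8,-2.9,0.6],"roll":0}
    - {"gripper":-1,"dp":[0,0,0],"roll":0}

```text
time: 29.1
eef_pos: [0.5966, -0.0184, 0.1464]
tcp_rot: [1.889, 2.507, 0.003]
wrist_force: [0.9, -0.7, 0.1]
gripper_width: 0.147
grasp_force: 40.0
```

```bash
python3 fit.py side10.png|head -26
```

```text
29.15 tcp jig [ 0.0012 -0.0044  0.0834]
tip [350.8 195.7] [355.2 197.4]
190 [357.7] [358.1]
191 [356.7] [358.3]
192 [354.9] [358.2]
193 [355.] [358.2]
194 [355.] [358.1]
195 [354.9] [358.2]
196 [346.9 354.9] [348.5 358.2]
197 [349.  354.7] [352.4 358.2]
198 [349.8] [358.1]
199 [350.] [358.]
200 [350.1] [358.]
201 [350.] [358.1]
202 [349.9] [358.3]
203 [350.] [358.5]
204 [350.1] [358.5]
205 [350.3] [358.5]
206 [349.8] [358.5]
207 [349.3] [358.4]
208 [350.3] [358.4]
209 [350.7] [358.5]
210 [350.3] [359.]
211 [350.7] [358.7]
212 [352.5] [357.8]
-0.1 [[[349.8, 187.9], [348.6, 194.9], [347.5, 201.7], [346.2, 209.3]], [[357.5, 191.6], [356.2, 198.6], [354.9, 205.4], [353.5, 213.1]], [[359.7, 189.2], [358.4, 196.2], [357.1, 203.0], [355.6, 210.7]]]
```

Run:
```python
from h import *
Rz=R.from_euler('z',.28).as_matrix(); m=np.array([.594,-.0145,.063]); g=Rz.T@(get_state()["eef_pos"]-m)
im=cv2.imread("pics/side10.png"); x0,y0=325,178
im=cv2.resize(im[y0:y0+45,x0:x0+60],None,fx=13,fy=13,interpolation=2)
def d(q,col):
    u=(proj("side",m+Rz@q)-[x0,y0]+.5)*13; cv2.circle(im,(int(u[0]),int(u[1])),3,col,-1)
for th,col in((0,(0,255,255)),(.1,(0,0,255))):
    a=np.array([0,np.sin(th),np.cos(th)]);b=np.array([0,np.cos(th),-np.sin(th)]);x=np.array([1,0,0])
    c=g+[0,0,.005]+a*.009
    for sx,sy in((-.007,.014),(-.007,-.014),(.007,-.014)):
        for h in(0,.02,.04,.06,.08,.095): d(c+x*sx+b*sy-a*h,col)
    print(th,(c-a*.095).round(4))
cv2.imwrite("pics/v6.png",im)
```

```text
0 [ 0.0012 -0.0044  0.0024]
0.1 [ 0.0012 -0.013   0.0028]
```

View pics/v6.png

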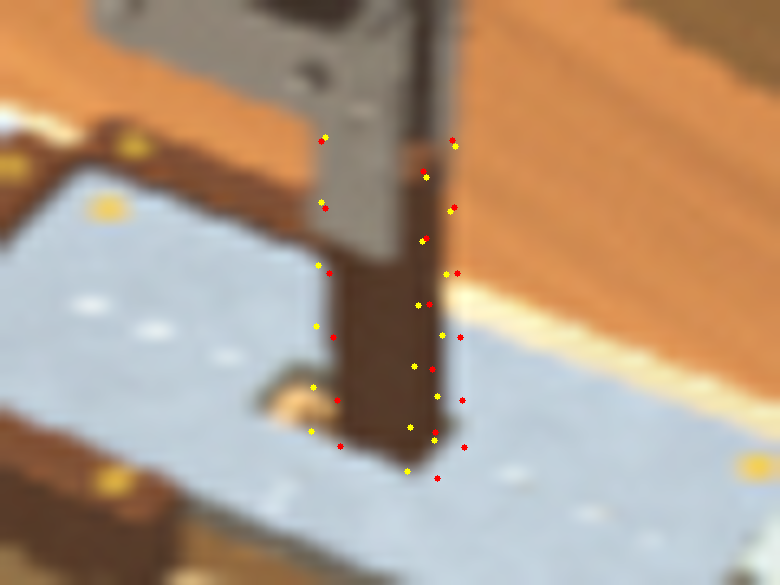

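The block is free with its foot inside the window, leaning about 0.07 rad and its foot at the window's -y edge (display (440,440)). I ease the grip and move 5 mm along -y, so the edge gently uprights it.

play_rows:
  deltas:
    - {"gripper":-1,"dp":[0,0,0],"roll":0}
    - {"gripper":-1,"dp":[0.5,-1.9,0],"roll":0}
    - {"gripper":-1,"dp":[0.5,-1.9,0],"roll":0}
    - {"gripper":-1,"dp":[0.4,-1.4,0],"roll":0}
    - {"gripper":-1,"dp":[0,0,0],"roll":0}
  force: 8

```text
time: 29.78
eef_pos: [0.5966, -0.0234, 0.1458]
tcp_rot: [1.89, 2.509, 0.0]
wrist_force: [0.4, 0.2, -0.9]
gripper_width: 0.147
grasp_force: 8.0
```

```bash
python3 fit.py side11.png
```

```text
29.825 tcp jig [ 0.     -0.0092  0.0827]
tip [351.9 196.5] [356.3 198.3]
191 [359.] [359.]
192 [358.] [359.4]
193 [356.2] [359.3]
194 [355.9] [359.1]
195 [356.] [358.9]
196 [355.9] [347.7 358.9]
197 [349.2 356. ] [351.4 358.9]
198 [350.4 355.7] [353.8 358.9]
199 [350.6] [358.8]
200 [350.6] [358.5]
201 [350.6] [358.3]
202 [350.5] [358.5]
203 [350.3] [358.8]
204 [350.4] [358.7]
205 [350.3] [358.7]
206 [349.7] [358.7]
207 [349.3] [358.8]
208 [350.1] [358.7]
209 [350.4] [358.5]
210 [349.8] [358.6]
211 [350.4] [358.5]
212 [352.5] [357.9]
213 [355.1] [356.8]
-0.1 [[[350.9, 188.7], [349.7, 195.8], [348.6, 202.6], [347.3, 210.2]], [[358.7, 192.5], [357.4, 199.5], [356.1, 206.3], [354.6, 213.9]], [[360.9, 190.1], [359.5, 197.1], [358.2, 203.9], [356.7, 211.5]]]
-0.05 [[[350.8, 188.9], [350.0, 196.1], [349.2, 203.1], [348.4, 210.9]], [[358.6, 192.3], [357.7, 199.5], [356.8, 206.5], [355.8, 214.3]], [[360.8, 189.9], [359.8, 197.1], [358.9, 204.1], [357.9, 211.9]]]
0 [[[350.6, 189.0], [350.3, 196.4], [349.9, 203.5], [349.5, 211.6]], [[358.5, 192.0], [358.0, 199.5], [357.5, 206.6], [356.9, 214.7]], [[360.7, 189.7], [360.2, 197.1], [359.6, 204.2], [359.0, 212.3]]]
0.05 [[[350.5, 189.1], [350.6, 196.6], [350.6, 203.9], [350.6, 212.2]], [[358.4, 191.8], [358.3, 199.4], [358.2, 206.7], [358.1, 215.0]], [[360.6, 189.4], [360.5, 197.0], [360.3, 204.3], [360.2, 212.6]]]
0.1 [[[350.4, 189.2], [350.8, 196.9], [351.3, 204.4], [351.8, 212.7]], [[358.2, 191.6], [358.6, 199.3], [358.9, 206.8], [359.3, 215.2]], [[360.4, 189.2], [360.7, 196.9], [361.0, 204.4], [361.4, 212.8]]]
```

play_rows:
  deltas:
    - {"gripper":-1,"dp":[0.3,-1.0,0],"roll":0}
    - {"gripper":-1,"dp":[0,0,0],"roll":0}

```text
time: 30.08
eef_pos: [0.5968, -0.0243, 0.1458]
tcp_rot: [1.89, 2.509, 0.0]
wrist_force: [-0.3, 1.4, 0.8]
gripper_width: 0.147
grasp_force: 8.0
```

play_rows:
  deltas:
    - {"gripper":-1,"dp":[0,0,0],"roll":0}
    - {"gripper":-1,"dp":[-0.8,2.9,0],"roll":0}
    - {"gripper":-1,"dp":[-1,3.5,1],"roll":0}
    - {"gripper":-1,"dp":[-1,3.5,3],"roll":0}
    - {"gripper":-1,"dp":[0,0,6],"roll":0}
    - {"gripper":-1,"dp":[0,0,6],"roll":0}
    - {"gripper":-1,"dp":[0,0,6],"roll":0}
    - {"gripper":-1,"dp":[0,0,4],"roll":0}
    - {"gripper":-1,"dp":[0,0,1],"roll":0}
    - {"gripper":-1,"dp":[0,0,0],"roll":0}
    - {"gripper":-1,"dp":[0,0,0],"roll":0}
  force: 25

```text
time: 31.45
eef_pos: [0.5938, -0.0144, 0.1724]
tcp_rot: [-1.89, -2.509, 0.0]
wrist_force: [-1.0, 0.2, -0.6]
gripper_width: 0.146
grasp_force: 25.0
```

Run:
```python
from h import *
Rz=R.from_euler('z',.28).as_matrix(); m=np.array([.594,-.0145,.063]); g=Rz.T@(get_state()["eef_pos"]-m); print(get_state()["time"],g)
save("top","topF.png"); save("side","sideF.png"); im=cv2.imread("pics/sideF.png"); x0,y0=325,165
im=cv2.resize(im[y0:y0+60,x0:x0+75],None,fx=10,fy=10,interpolation=2)
def d(q,col):
    u=(proj("side",m+Rz@q)-[x0,y0]+.5)*10; cv2.circle(im,(int(u[0]),int(u[1])),2,col,-1)
for th,col in((0,(0,255,255)),):
    a=np.array([0,np.sin(th),np.cos(th)]);b=np.array([0,np.cos(th),-np.sin(th)]);x=np.array([1,0,0])
    c=g+[0,0,.005]+a*.009
    for sx,sy in((-.007,.014),(-.007,-.014),(.007,-.014)):
        for h in(0,.02,.04,.06,.08,.095): d(c+x*sx+b*sy-a*h,col)
    print(th,(c-a*.095).round(4))
cv2.imwrite("pics/v7.png",im)
```

```text
31.45 [-0.00015319  0.00016543  0.10941806]
0 [-0.0002  0.0002  0.0284]
```

View pics/v7.png

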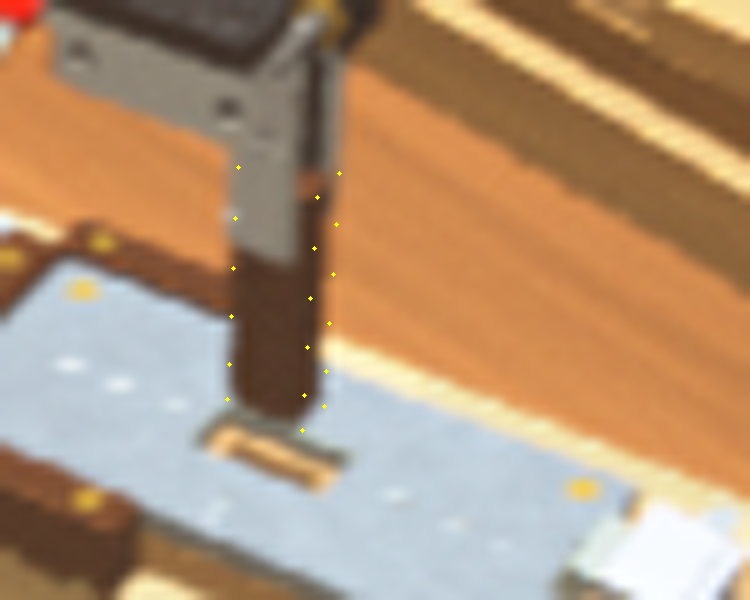

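The block hangs upright over the centred, empty window, its foot at display (285,420), about 2 cm above the template. The template is flat, with its end under the catch at (600,550).

```bash
python3 -c "
from bench import *
s=get_state(); print(s['time'],s['wrist_force'],abs(s['qvel']).max()); print(job_done())"
```

```text
31.55 [ 0.11340836 -0.23176061 -0.58401266] 0.002092251245255792
the job is handed in; nothing more can be done
None
```

The job is handed in at 31.6 s: the template is snapped flat, and the block was rocked free and is held upright and still, about 2 cm above the window.

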